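Seat and clamp the waffle iron's baking plate

TASK

Push the loose baking plate straight into its guides on the waffle iron until you feel it come up against the sprung stop, without ramming it. Then swing the clamp lever round until its nose presses firmly on the plate's front edge, so that the plate stays clamped in place when you let go. Leave the food, dishes, bottle, carton and spatula around it where they are.

Things in the scene. Friction and masses are not known exactly. Their poses are not given: they have to be found in the camera images.
- iron: Steel waffle iron opened out flat; fixed. Origin on the table under its lower half; +x is the way the plate slides in, away from the robot. In this frame, mm: level bed 260 wide, top at z 30, x -160 to 140; behind it the folded-back upper half, 58 tall, to x 420. Nothing but the clamp stands on the bed before the guides' mouth.
- guides (a point): Middle of the guides' mouth, on the bed (iron x 20, y 0, z 30). From here two guides run 85 mm on along the iron's x, 26 tall, inner faces 63 either side of the middle, each with a 4 thick lip on top (z 56 to 60) reaching inwards to 52. In front of this point they flare out to 79 either side over 37 mm.
- stop (a point): Where the middle of the sprung stop's face is on average (iron x 95, y 0, z 42); the plate's origin is then at iron x 30. The real stop is set up to 10 mm nearer or farther each time and is not reported: feel for it. It pushes back with 5 N at first touch and 14 N when pressed in by its full 8 mm; then it is solid.
- plate: Loose plain aluminium waffle baking plate lying on the bed in front of the guides: 130 long (its x) by 120 wide (its y) by 20 thick (a 14 slab with a 6 high grid on top), rear corners rounded 15, about 0.5 kg. Origin at the centre of its underside; its x points roughly along the iron's x. Its front edge, the one to push and to clamp, is at its x = -65; too wide to be grasped.
- clamp (a joint): Angle of the clamp lever, rad, anticlockwise from above about an upright axis left of the plate; stiff (about 7 N at the post), stays where it is left. 0: points along the iron's +y, outwards; pi/2: along -x, to the robot; pi: along -y, across the plate's front; limits 0 and 3.25. The nose meets a seated plate at about 2.8 to 3.1, depending on the stop.
- clamp_post (a point): Middle of the lever's upright black round handle post, 18 diameter, z 48 to 98 above the table (this point at z 75), 115 from the axis.
- clamp_hinge (a point): Point on the lever's axis (iron x -60, y 85) at z 42. The lever is a dark steel bar 20 wide, 12 thick, z 36 to 48.
- clamp_nose (a point): Tip of the lever's nose at z 42: 78 along the bar from the axis and 40 out from the bar's middle line on the side towards which the angle grows. It bears on the plate's front edge.
- oil: Bystander: oil bottle, 72 diameter, 210 tall; origin at the centre of its underside (so for all bystanders but the spatula).
- carton: Bystander: milk carton 66 x 66 x 187 tall.
- grapes: Bystander: white bowl of green grapes, 110 diameter, 60 tall.
- berries: Bystander: white bowl of berries, 110 diameter, 60 tall.
- waffle1: Bystander: paper plate 180 diameter with a waffle, 25 tall.
- spatula: Bystander: black spatula lying along its own x, about 260 long, under 30 high.
Not all that is in view belongs to the job. Leave any red look-alike of the plate alone.

How it is judged:
By the outcome, as a careful person would: the job done as asked, in the order asked, and still so for the second after the job is handed in, with the robot touching nothing.
It also fails if it takes over 72 s, if anything falls off the work surface, if the arm or the gripper's body presses on something with over 40 N, if the wrist force passes 120 N, or if a joint passes its speed limit or range.

ROBOT

A 6-joint arm with a two-finger parallel gripper is mounted at the origin on the work surface. World frame = base frame: x ahead of the robot, y to its left, z up, the work surface at z = 0. Lengths are in m, angles in rad, forces in N, time in s.
With the tool pointing down it reaches from about 0.375 to 0.975 m from the base axis. Payload 3.8 kg.
Tool frame: the origin (TCP) lies at the very end of the fingers, on their centre line; the grasp point (between the pads) lies 19 mm behind it; z points along the fingers, y is the line along which they close (so a half turn about z gives the same grasp; the last joint's range is limited). The gripper opens to 85 mm and grips with 20 to 120 N. Pads are 22 mm wide; open, the fingers measure 114 mm over their backs; the gripper's body (76 mm by 85 mm) begins 54 mm behind the grasp point. The pads swing forward as they close: fully open they stand 13 mm farther back than shut.
Start: joints at [-1.273, 0.264, 1.604, -0, 1.274, -0.037], TCP at [0.222, -0.638, 0.203] pointing down, gripper open.
Joint ranges: [-2.63, 2.63], [-0.94, 2.18], [0.31, 2.57], [-1.31, 4.45], [0, 2.66], [-2.55, 2.55]. Speed limits (rad/s): [2.57, 2.57, 3.14, 3.14, 3.14, 3.14].

INTERFACE

Orientations are given as a unit quaternion [w, x, y, z].
In Python, from rig import env gives the robot as it stands. Calls block until the motion is done:
- env.reach(position, orientation): joint-space move of the TCP to a pose.
- env.movel(position, rot=None, v=0.15, threshold=None): straight line of the TCP; rot=None keeps the orientation; v is the mean speed in m/s. With threshold (N) it stops when the force on the tool has changed by that much, and returns True; else False.
- env.move_joints(angles): joint-space move.
- env.let_go() and env.close_gripper(strength=None): open the fingers fully, or close them until they stop; strength is the grip in N (None keeps the last).
- env.hold(seconds).
- env.solve_ik(position, orientation): joint angles nearest the present ones, or None.
- env.sense(): the state.
- env.read_camera(name): name is "side" or "top"; returns a dict with "img" (420x560x3 uint8, red, green, blue), "fx", "fy", "cx", "cy" (pixels), "distortion" ([k1, k2, p1, p2, k3] as OpenCV has them; the pictures are not rectified), "origin" and "orientation" of the camera in the world. Camera axes: x right, y down, z forward; pixel columns grow to the right and rows downward; lengths in m; the calibration is good to about 2 mm. A picture is of the moment at which its call begins. There is no depth.
A pose or a line that the arm cannot do raises env.PlanningError and nothing moves.
- env.hand_in(): hands the job in; it is judged then, once.
The state is a dict: "clock": time; "qpos": joint angles; "joint_vel": joint speeds; "effort": joint torques, N m; "tool_pos": TCP position; "ee_rot": TCP orientation; "ft_force": force on the tool from outside, world axes, zero at the start; "wrist_torque": the same for the moment, N m; "grip_width": finger opening in m; "finger_force": force on a finger pad.
Only numpy, scipy, OpenCV 4.12 (cv2) and the standard library are available. Lean on these libraries where they do the work, as an engineer would, in place of code of your own. Each camera call takes 0.05 s, during which the arm holds its last target. There are 200 camera calls.

## Working session

There is one attempt and no reset: what is moved stays moved. The work goes in short steps, each a Python script; the robot and the scene stay as the last script left them, time stands still between calls to the robot, and variables do not carry over. Pictures are saved under pics/ and viewed, at most 10 in all, crops included, and the job is handed in when it is done.

```bash
mkdir -p pics; ls; python3 - <<'E'
from rig import env
import cv2
for n in("top","side"):
    c=env.read_camera(n); cv2.imwrite(f"pics/{n}0.png",c["img"][:,:,::-1])
    print({k:v for k,v in c.items() if k!="img"})
s=env.sense();print(s)
E
```

```text
pics
{'fx': 459.0979740583316, 'fy': 459.0979740583316, 'cx': 278.6715334472442, 'cy': 209.43343749096496, 'distortion': array([-0.03039548,  0.        ,  0.        ,  0.        ,  0.        ]), 'origin': array([ 0.3719812 , -0.08162497,  1.35006014]), 'orientation': array([ 0.04947003, -0.70045217,  0.70995654, -0.0536767 ])}
{'fx': 501.94476618199064, 'fy': 501.94476618199064, 'cx': 277.6113813399252, 'cy': 206.5949762347961, 'distortion': array([-0.16380329,  0.        ,  0.        ,  0.        ,  0.        ]), 'origin': array([ 0.3771066 , -1.27054622,  1.08490143]), 'orientation': array([-0.4263881 ,  0.90231301, -0.05770902,  0.02634548])}
{'clock': 0.1, 'qpos': array([-1.27288888e+00,  2.64712295e-01,  1.60528763e+00,  1.73316121e-06,
        1.27372527e+00, -3.68959021e-02]), 'joint_vel': array([-0.00055286, -0.00189464, -0.00320223, -0.00163108, -0.00019092,
       -0.00136151]), 'effort': array([-3.54258573e-04, -5.16704392e+01, -3.68591523e+01, -9.04115200e-05,
        6.24118824e-03, -6.96197003e-05]), 'tool_pos': array([ 0.22157347, -0.63679766,  0.20143627]), 'ee_rot': array([-1.05731207e-03,  9.86020512e-01,  1.66620566e-01, -1.37938624e-04]), 'ft_force': array([0.39635074, 0.37222155, 0.30176896]), 'wrist_torque': array([-0.03084409,  0.00802772,  0.0281526 ]), 'finger_force': 0.0, 'grip_width': 0.08534917941320995}
```

View pics/top0.png

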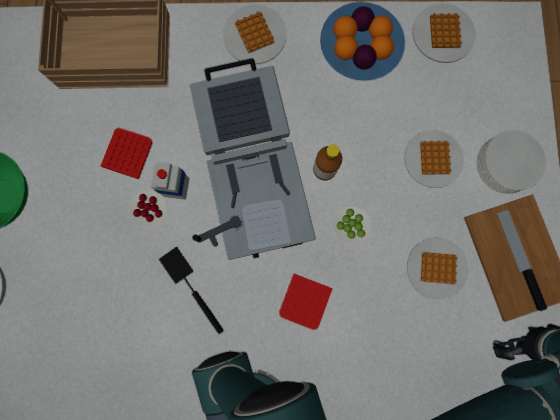

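View pics/side0.png

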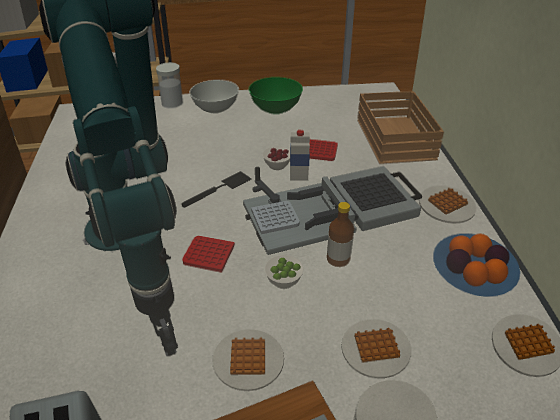

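Candidates for the plate in the top view are the light aluminium one on the bed (265,224), the red look-alikes (127,153) and (306,301), and the dark grid of the upper half (240,108). I choose the aluminium plate on the bed. The clamp post is at about (198,239). Next is a close crop to check this.

```bash
cat > h.py <<'E'
import cv2,numpy as np
from scipy.spatial.transform import Rotation as R
def ray(c,px):
    K=np.array([[c["fx"],0,c["cx"]],[0,c["fy"],c["cy"]],[0,0,1]])
    p=cv2.undistortPoints(np.float64(px).reshape(-1,1,2),K,c["distortion"]).reshape(-1,2)
    q=c["orientation"]; d=R.from_quat([q[1],q[2],q[3],q[0]]).apply(np.c_[p,np.ones(len(p))])
    return d
def onz(c,px,z):
    d=ray(c,px); o=c["origin"]; return (o+d*((z-o[2])/d[:,2])[:,None])[:,:2]
def proj(c,P):
    K=np.array([[c["fx"],0,c["cx"]],[0,c["fy"],c["cy"]],[0,0,1]])
    q=c["orientation"]; r=R.from_quat([q[1],q[2],q[3],q[0]]).inv()
    return cv2.projectPoints(np.float64(P).reshape(-1,3),r.as_rotvec(),-r.apply(c["origin"]),K,c["distortion"])[0].reshape(-1,2)
E
python3 - <<'E'
from rig import env
import cv2,numpy as np
im=np.mean([env.read_camera("top")["img"] for _ in range(4)],0).astype(np.uint8)
np.save("top.npy",im)
cv2.imwrite("pics/c1.png",cv2.resize(im[130:270,185:325,::-1],None,fx=4.2,fy=4.2,interpolation=cv2.INTER_CUBIC))
im=np.mean([env.read_camera("side")["img"] for _ in range(4)],0).astype(np.uint8)
cv2.imwrite("pics/c2.png",cv2.resize(im[155:260,230:370,::-1],None,fx=5,fy=5,interpolation=cv2.INTER_CUBIC))
E
```

```text
(no output)
```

View pics/c1.png

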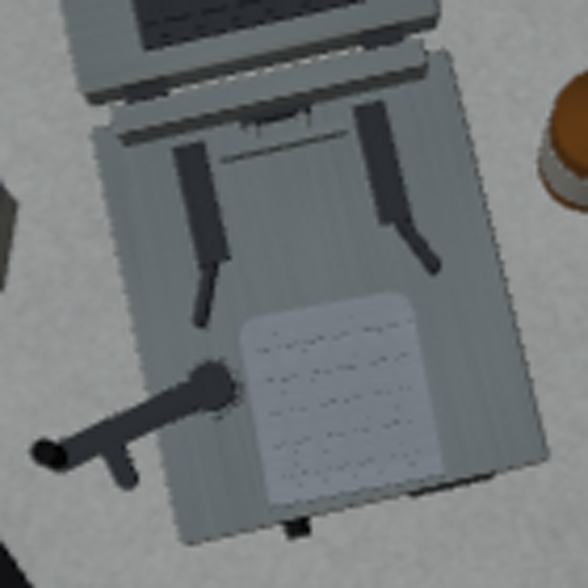

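View pics/c2.png

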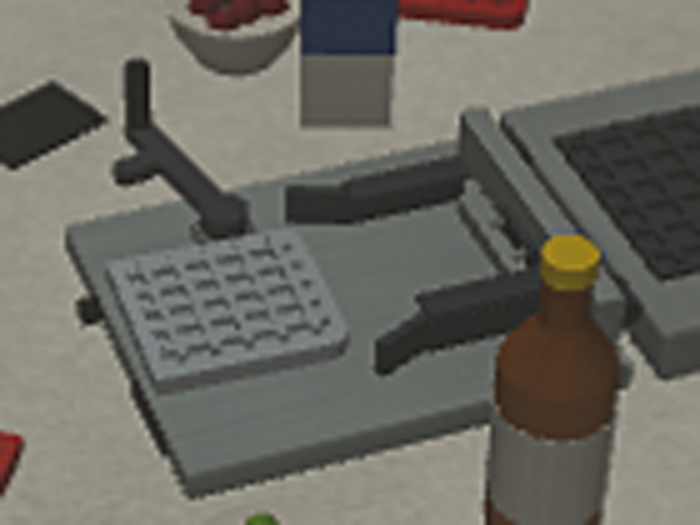

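```bash
cat > m.py <<'E'
from rig import env
from h import *
from scipy.optimize import least_squares
c=env.read_camera("top")
u=lambda p:(np.array(p)+.5)/4.2-.5+[185,130]
# crop px, iron xyz
L=[((187,545),(-160,130,30)),((548,459),(-160,-130,30)),((212,385),(-60,85,50)),((230,258),(20,52,60)),((379,223),(20,-52,60)),((208,145),(105,52,60)),((354,107),(105,-52,60))]
W=np.array([onz(c,u(p),q[2]/1e3)[0] for p,q in L]); I=np.array([q[:2] for _,q in L])/1e3
f=lambda s:(I@R.from_euler('z',s[2]).as_matrix()[:2,:2].T+s[:2]-W).ravel()
r=least_squares(f,[.5,0,0.2],loss='soft_l1',f_scale=.002)
x,y,t=r.x;print("iron",r.x,"res mm",np.round(f(r.x).reshape(-1,2)*1e3,1).tolist())
M=R.from_euler('z',t).as_matrix()[:2,:2]
toI=lambda w:(w-[x,y])@M
for n,p,z in[("pFL",(270,505),.047),("pFR",(443,472),.047),("pRL",(241,326),.047),("pRR",(414,300),.047),("rearmid",(325,302),.047),("post",(44,452),.098),("nose",(128,482),.048)]:
    print(n,np.round(toI(onz(c,u(p),z))*1e3,1))
np.save("iron.npy",r.x)
E
python3 m.py
```

```text
iron [ 0.60728314 -0.03579607  0.21788113] res mm [[-0.5, 3.7], [0.3, -2.7], [-0.2, 0.2], [-0.6, -1.6], [-1.1, -1.5], [3.3, 1.8], [0.2, 0.7]]
pFL [[-147.9   64.5]]
pFR [[-153.   -54.3]]
pRL [[-24.3  56.8]]
pRR [[-33.8 -62.4]]
rearmid [[-21.2  -2.8]]
post [[-84.3 197.8]]
nose [[-110.9  154.3]]
```

```bash
cat >> h.py <<'E'
S=np.load("iron.npy"); T=S[2]; M=R.from_euler('z',T).as_matrix()[:2,:2]
def wi(x,y,z): # iron mm -> world m
    return np.r_[M@[x/1e3,y/1e3]+S[:2],z/1e3]
def ti(w): return (M.T@(np.array(w[:2])-S[:2]))*1e3
def down(a):
    q=(R.from_euler('z',a)*R.from_euler('x',np.pi)).as_quat(); return np.r_[q[3],q[:3]]
E
python3 - <<'E'
from rig import env
from h import *
c=env.read_camera("top")
print(proj(c,[[.31,-.355,0],[.31,-.295,0],[.31,-.415,0]]).round())
for a in(T,T+np.pi):
  for p in(wi(-178,0,36),wi(-175,0,200),wi(-40,0,36)): print(a,env.solve_ik(p,down(a)))
a=T if env.solve_ik(wi(-40,0,36),down(T)) is not None and abs(env.solve_ik(wi(-40,0,36),down(T))[5])<2.2 else T+np.pi
env.reach([.31,-.355,.06],down(a))
f0=env.sense()["ft_force"]
hit=env.movel([.31,-.355,-.014],v=.03,threshold=4)
s=env.sense();print(hit,s["tool_pos"],s["ft_force"]-f0,s["clock"])
env.movel([.31,-.355,.12],v=.2)
env.reach(wi(-185,0,120),down(a))
s=env.sense();print(ti(s["tool_pos"]),s["tool_pos"],s["clock"],s["qpos"])
E
```

```text
[[371. 297.]
 [350. 297.]
 [391. 297.]]
0.21788112796247194 [-2.26334426e-01 -9.37124638e-03  2.24741147e+00 -4.44089210e-16
  9.03552425e-01  1.12658077e+00]
0.21788112796247194 [-2.23416577e-01 -1.87489963e-01  2.07659367e+00 -4.44089210e-16
  1.25248895e+00  1.12949862e+00]
0.21788112796247194 [-1.21754343e-01  2.27370087e-01  1.98137063e+00 -4.44089210e-16
  9.32851941e-01  1.23116086e+00]
3.359473781552265 [-0.22633443 -0.00937125  2.24741147  0.          0.90355243 -2.01501188]
3.359473781552265 [-0.22341658 -0.18748996  2.07659367  0.          1.25248895 -2.01209403]
3.359473781552265 [-0.12175434  0.22737009  1.98137063  0.          0.93285194 -1.9104318 ]
False [ 0.31008449 -0.3551028  -0.01386984] [ 0.75250944 -0.16851722 -0.96770421] 4.4583
[-185.45740378   -0.41608213] [ 0.42630032 -0.07629104  0.11945517] 6.4333 [-2.34160512e-01 -1.34111567e-01  2.18639658e+00 -5.87531780e-04
  1.09024054e+00  1.11906314e+00]
```

```bash
cat > push.py <<'E'
from rig import env
from h import *
a=T; q=down(a); z=21
env.reach(wi(-178,1,z+25),q); env.movel(wi(-178,1,z),v=.05)
env.hold(.2); f0=env.sense()["ft_force"]
def F(): return float(M.T[0]@(env.sense()["ft_force"]-f0)[:2])
print("start",ti(env.sense()["tool_pos"]),F())
h=env.movel(wi(-80,1,z),v=.045,threshold=14)
print(h,ti(env.sense()["tool_pos"]).round(1),F(),env.sense()["ft_force"]-f0)
c=env.read_camera("top"); cv2.imwrite("pics/p1.png",cv2.resize(c["img"][130:270,185:325,::-1],None,fx=4.2,fy=4.2,interpolation=cv2.INTER_CUBIC))
print(env.sense()["clock"])
np.save("f0.npy",f0)
E
python3 push.py
```

```text
start [-177.71251851    0.89443678] 0.0
False [-80.2   1. ] -0.6935428191173838 [-0.71893892  0.03885385  0.26592879]
10.0583
```

View pics/p1.png

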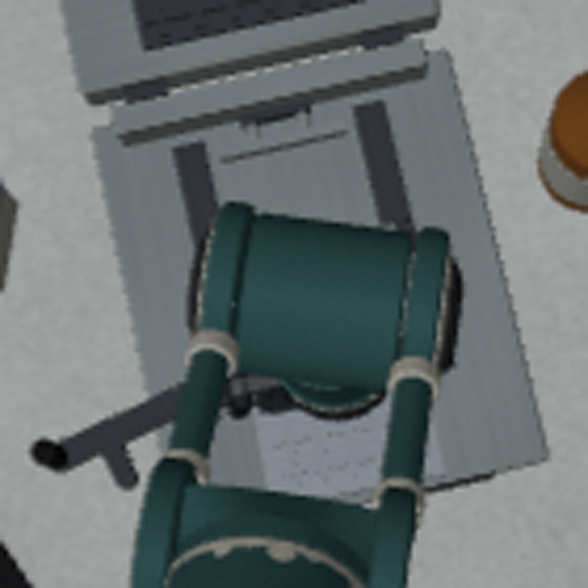

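The picture shows that the plate has not moved: its front corner is still at (443,472). The fingers passed above it, so the open tips sit higher than I assumed. I'll check from the side.

```bash
python3 - <<'E'
from rig import env
from h import *
s=env.sense();print(s["tool_pos"],s["grip_width"])
c=env.read_camera("side"); cv2.imwrite("pics/p2.png",cv2.resize(c["img"][115:260,220:370,::-1],None,fx=4,fy=4,interpolation=cv2.INTER_CUBIC))
E
```

```text
[ 0.52879122 -0.05213678  0.02099056] 0.08536830007184966
```

View pics/p2.png

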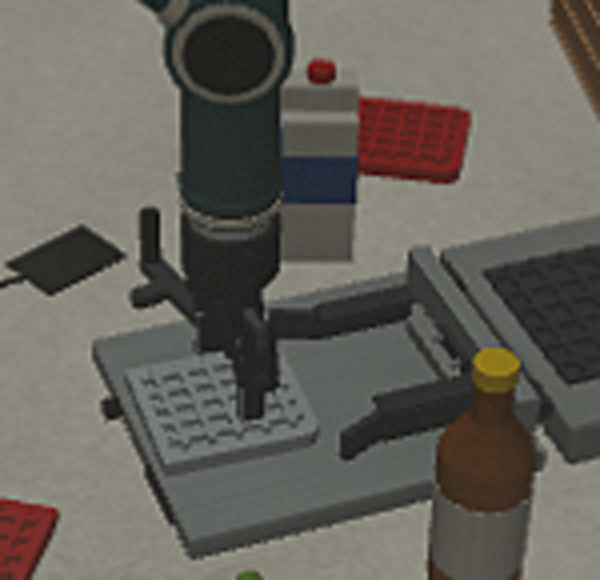

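```bash
python3 - <<'E'
from rig import env
from h import *
c=env.read_camera("side")
d=ray(c,[(252.5/4-.5+220,415/4-.5+115)])[0];o=c["origin"]
for yy in(-57,-50,-43):
    oi,di=ti(o),M.T@d[:2]*1e3
    k=(yy-oi[1])/di[1]; print(yy,oi[0]+k*di[0],(o+k*d)[2])
E
```

```text
-57 -82.33734691006958 0.07459744514012323
-50 -79.72985588569958 0.06816123125079954
-43 -77.12236486132957 0.061725017361476064
```

```bash
python3 - <<'E'
from rig import env
from h import *
h=env.movel(wi(-80,1,-8),v=.02,threshold=3)
s=env.sense();print(h,s["tool_pos"],s["ft_force"]-np.load("f0.npy"),s["clock"])
zt=s["tool_pos"][2]*1e3
env.movel(wi(-80,1,zt+15),v=.1)
E
```

```text
True [ 0.5288453  -0.05210253  0.00227057] [-1.55866583  0.70197071  4.09994567] 11.0917
```

```bash
python3 - <<'E'
from rig import env
from h import *
env.movel(wi(-80,1,70),v=.2)
env.close_gripper(30); env.hold(.1)
s=env.sense();f0=s["ft_force"];print(s["grip_width"],s["tool_pos"])
h=env.movel(wi(-80,1,15),v=.03,threshold=3)
s=env.sense();print(h,s["tool_pos"],s["ft_force"]-f0,s["clock"])
c=env.read_camera("side"); cv2.imwrite("pics/p3.png",cv2.resize(c["img"][115:260,220:370,::-1],None,fx=4,fy=4,interpolation=cv2.INTER_CUBIC))
env.movel(wi(-80,1,s["tool_pos"][2]*1e3+30),v=.1)
E
```

```text
-8.736908340150579e-05 [ 0.52900553 -0.05212303  0.07005747]
True [ 0.52890123 -0.05211026  0.01543344] [ 0.82748284 -0.84059562  3.98201732] 14.425
```

View pics/p3.png

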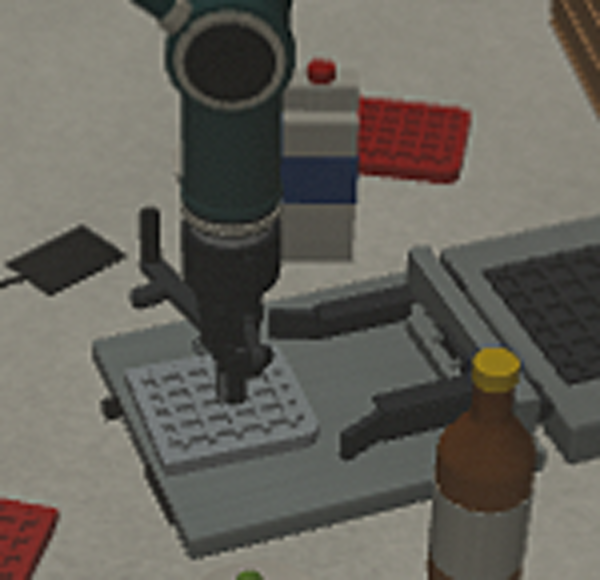

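```bash
python3 - <<'E'
from rig import env
from h import *
c=env.read_camera("side")
p=lambda x,y:[(x+.5)/4-.5+220,(y+.5)/4-.5+115]
w=onz(c,[p(232,401),p(128,365),p(168,472),p(317,437)],.05);print([ti(x).round(1).tolist() for x in w])
s=env.sense();print(ti(s["tool_pos"]),s["tool_pos"],s["ee_rot"],s["wrist_torque"],s["clock"])
E
```

```text
[[-81.7, -9.4], [-146.0, 61.9], [-156.0, -71.6], [-34.0, -72.7]]
[-80.48457592   1.17627506] [ 0.52844714 -0.05204526  0.04496185] [-6.15120005e-04  9.94067757e-01  1.08733338e-01 -2.44500272e-03] [-0.00989304 -0.03030995  0.01910049] 14.9833
```

The 13 mm difference between open and shut matches the description, but the reported TCP lies about 35 mm below the real fingertips. The lateral position agrees. I'll correct z for this and push with the open fingers.

```bash
cat > push.py <<'E'
from rig import env
from h import *
q=down(T); z=-10.5
env.movel(wi(-80,1,70),v=.25)
env.movel(wi(-182,1,70),v=.25)
env.let_go()
env.movel(wi(-182,1,z),v=.12)
env.hold(.1); f0=env.sense()["ft_force"]; np.save("f0.npy",f0)
def F(): return (M.T@(env.sense()["ft_force"]-f0)[:2]).round(2), ti(env.sense()["tool_pos"]).round(1)
for x in(-160,-145,-120,-95,-75):
    h=env.movel(wi(x,1,z),v=.04,threshold=14); print(h,*F())
    if h: break
c=env.read_camera("top"); cv2.imwrite("pics/p4.png",cv2.resize(c["img"][130:270,185:325,::-1],None,fx=4.2,fy=4.2,interpolation=cv2.INTER_CUBIC))
s=env.sense();print(s["clock"],s["tool_pos"][2])
E
python3 push.py
```

```text
False [-4.9  -0.97] [-160.5    0.8]
False [-4.41  1.86] [-145.8    1.5]
False [-0.77  0.54] [-119.4    0.9]
True [0.26 0.87] [-119.3    1.2]
19.825 -0.011044127640895476
```

View pics/p4.png

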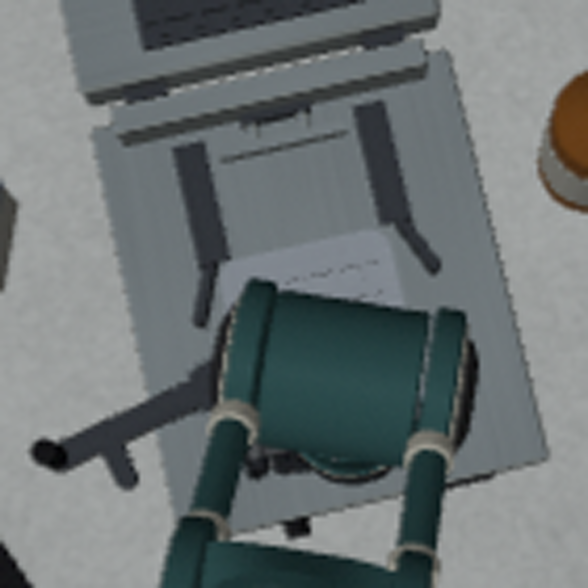

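```bash
python3 - <<'E'
from rig import env
from h import *
c=env.read_camera("top")
u=lambda p:(np.array(p)+.5)/4.2-.5+[185,130]
for p in[(218,285),(303,246),(230,262),(380,229),(391,241),(402,300)]: print(p,ti(onz(c,u(p),.047)[0]).round(1))
E
```

```text
(218, 285) [ 7.1 66. ]
(303, 246) [20.3  3.2]
(230, 262) [20.8 54.5]
(380, 229) [ 19.7 -51.1]
(391, 241) [  9.8 -56.5]
(402, 300) [-31.9 -54.4]
```

```bash
python3 - <<'E'
from rig import env
from h import *
z=-10.5; f0=np.load("f0.npy")
def F(): s=env.sense(); return (M.T@(s["ft_force"]-f0)[:2]).round(2), ti(s["tool_pos"]).round(1)
for x,y in((-117,0),(-113,-3),(-108,-4),(-103,-4),(-97,-4),(-90,-4)):
    h=env.movel(wi(x,y,z),v=.03,threshold=22); print(h,*F())
    if h: break
c=env.read_camera("top"); cv2.imwrite("pics/p5.png",cv2.resize(c["img"][130:270,185:325,::-1],None,fx=4.2,fy=4.2,interpolation=cv2.INTER_CUBIC))
s=env.sense();print(s["clock"])
E
```

```text
False [-2.48  0.21] [-1.173e+02  1.000e-01]
False [-4.47  3.04] [-114.4   -2.4]
False [-3.06  0.98] [-108.3   -3.9]
False [-1.66  0.9 ] [-102.7   -4.2]
False [-2.    0.55] [-96.6  -4.2]
False [-2.77  0.29] [-89.8  -4.1]
21.9333
```

View pics/p5.png

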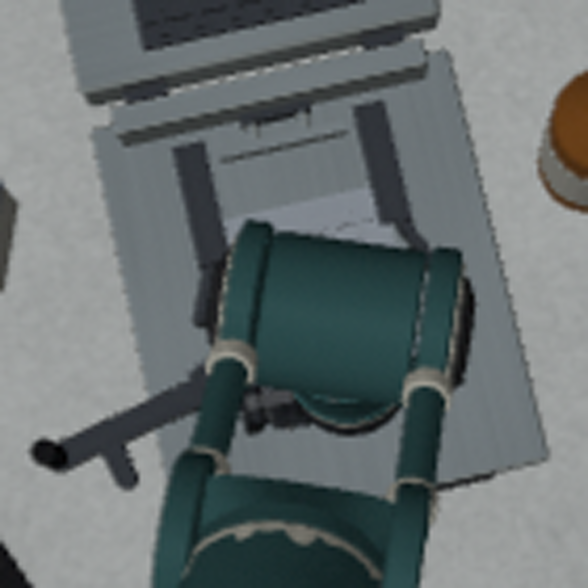

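The plate has entered between the guides, with its rear edge near (300,203). I'll go on towards the stop, slowly.

```bash
python3 - <<'E'
from rig import env
from h import *
z=-10.5; f0=np.load("f0.npy")
def F():
    v=[]; 
    for _ in range(4): env.hold(.03); s=env.sense(); v.append(M.T@(s["ft_force"]-f0)[:2])
    return np.mean(v,0).round(2), ti(s["tool_pos"]).round(1)
h=env.movel(wi(-58,-3,z),v=.04,threshold=14); print(h,*F())
x=-58
if not h:
  while x<-28:
    x+=1.5; env.movel(wi(x,-2.5,z),v=.015); f,p=F(); print(x,f,p)
    if f[0]<-9.0: break
print(env.sense()["clock"])
E
```

```text
False [-5.36  0.19] [-58.7  -2.9]
-56.5 [-6.44 -0.19] [-57.3  -2.6]
-55.0 [-6.99  0.11] [-56.2  -2.5]
-53.5 [-7.    0.21] [-54.7  -2.4]
-52.0 [-7.07 -0.08] [-53.3  -2.4]
-50.5 [-7.57  0.18] [-51.8  -2.3]
-49.0 [-7.22  1.07] [-50.3  -2.3]
-47.5 [-7.12  0.05] [-48.9  -2.3]
-46.0 [-10.85   0.54] [-48.7  -2.3]
26.0917
```

```bash
python3 - <<'E'
from rig import env
from h import *
z=-10.5; f0=np.load("f0.npy")
def F():
    v=[]; 
    for _ in range(4): env.hold(.03); s=env.sense(); v.append(M.T@(s["ft_force"]-f0)[:2])
    return np.mean(v,0).round(2), ti(s["tool_pos"]).round(1)
x=-46
while x<-36:
    x+=1; env.movel(wi(x,-2.3,z),v=.01); f,p=F(); print(x,f,p)
    if f[0]<-15 or p[0]>-46.2: break
print(env.sense()["clock"])
E
```

```text
-45 [-14.13  -0.65] [-48.8  -2.2]
-44 [-17.19  -1.29] [-48.8  -2.3]
26.8583
```

```bash
cat > st.py <<'E'
from rig import env
from h import *
f0=np.load("f0.npy")
def G(tag=""):
    v=[];w=[]
    for _ in range(4): env.hold(.03); s=env.sense(); v.append(s["ft_force"]-f0); w.append(s["wrist_torque"])
    v=np.mean(v,0);w=np.mean(w,0)
    q=s["ee_rot"];yaw=R.from_quat([q[1],q[2],q[3],q[0]]).as_euler('zyx')
    print(tag,"F",(M.T@v[:2]).round(2),v[2].round(2),"Mxy",(M.T@w[:2]).round(2),"Mz",w[2].round(2),"p",ti(s["tool_pos"]).round(2),(s["tool_pos"][2]*1e3).round(2),"yaw",round(float(yaw[0]-T),4))
    return (M.T@v[:2])
E
python3 - <<'E'
from st import *
G("now")
env.movel(wi(-52,-2.3,-10.5),v=.02); G("back")
env.movel(wi(-49.5,-2.3,-10.5),v=.02); G("again")
env.movel(wi(-47.5,-2.3,-10.5),v=.01); G("again")
print(env.sense()["clock"])
E
```

```text
now F [-16.85  -1.26] 13.3 Mxy [-0.31  2.4 ] Mz -0.04 p [-48.82  -2.25] -10.46 yaw -0.4372
back F [-0.31  1.15] 0.72 Mxy [-0.02  0.01] Mz -0.0 p [-51.41  -2.33] -10.35 yaw -0.4368
again F [-0.02  1.13] 0.54 Mxy [-0.02  0.02] Mz 0.01 p [-49.49  -2.27] -10.56 yaw -0.4368
again F [-5.79  0.31] 4.03 Mxy [-0.07  0.73] Mz 0.05 p [-48.59  -2.22] -10.69 yaw -0.4368
28.5667
```

```bash
python3 - <<'E'
from st import *
x,z=-47.5,-10.5
for i in range(14):
    f=G(f"{x:.1f},{z:.1f}")
    if f[0]<-17: break
    s=env.sense(); fz=s["ft_force"][2]-f0[2]; p=ti(s["tool_pos"])[0]
    if p>-45: break
    if fz>2: z+=.6
    else: x+=.7
    env.movel(wi(x,-2.2,z),v=.02)
print(env.sense()["clock"])
E
```

```text
-47.5,-10.5 F [-5.32 -0.38] 3.79 Mxy [-0.02  0.77] Mz 0.04 p [-48.58  -2.2 ] -10.69 yaw -0.4368
-47.5,-9.9 F [-5.47 -0.38] 0.41 Mxy [-0.1   0.78] Mz -0.1 p [-48.58  -1.98] -10.5 yaw -0.4366
-46.8,-9.9 F [-7.67 -0.42] 2.81 Mxy [-0.17  1.1 ] Mz -0.14 p [-48.62  -2.  ] -10.49 yaw -0.4366
-46.8,-9.3 F [-5.97 -0.54] -1.35 Mxy [-0.23  0.85] Mz -0.12 p [-48.65  -1.91] -10.44 yaw -0.4365
-46.1,-9.3 F [-7.76 -1.16] 0.65 Mxy [-0.24  1.18] Mz -0.13 p [-48.7   -1.93] -10.47 yaw -0.4365
-45.4,-9.3 F [-9.51 -1.51] 2.45 Mxy [-0.3   1.48] Mz -0.18 p [-48.73  -1.92] -10.45 yaw -0.4366
-45.4,-8.7 F [-8.3  -1.63] -1.2 Mxy [-0.38  1.2 ] Mz -0.16 p [-48.61  -1.87] -10.41 yaw -0.4366
-44.7,-8.7 F [-10.6   -1.77] 0.18 Mxy [-0.4   1.47] Mz -0.18 p [-48.68  -1.84] -10.42 yaw -0.4367
-44.0,-8.7 F [-11.16  -1.97] 0.81 Mxy [-0.43  1.61] Mz -0.19 p [-48.31  -1.85] -10.42 yaw -0.4367
-43.3,-8.7 F [-12.32  -2.14] 2.19 Mxy [-0.49  1.8 ] Mz -0.18 p [-48.03  -1.86] -10.41 yaw -0.4367
-42.6,-8.7 F [-13.55  -1.83] 3.4 Mxy [-0.53  1.96] Mz -0.2 p [-47.78  -1.87] -10.43 yaw -0.4367
-42.6,-8.1 F [-10.26  -2.29] -1.5 Mxy [-0.51  1.5 ] Mz -0.2 p [-47.18  -1.82] -10.37 yaw -0.4366
-41.9,-8.1 F [-12.25  -2.98] -0.09 Mxy [-0.56  1.82] Mz -0.24 p [-47.25  -1.79] -10.38 yaw -0.4367
-41.2,-8.1 F [-13.12  -2.68] 0.53 Mxy [-0.6   1.92] Mz -0.23 p [-46.8  -1.8] -10.4 yaw -0.4368
33.9333
```

The stop is felt: the force rises about 1.1 N/mm from tool x ≈ -48.7, which puts the plate origin at about 26, inside the range. Next I back off and grasp the post.

```bash
cat > clampf.py <<'E'
from st import *
def post(a,z): return wi(-60-115*np.sin(a),85+115*np.cos(a),z)
def rot(a): return down(T-np.pi/2+a+np.interp(a,[.2,2.4],[.75,.2]))
E
python3 - <<'E'
from clampf import *
env.movel(wi(-75,-2,-9),v=.12); env.movel(wi(-105,-2,70),v=.25)
for a in(.21,1,2,2.95):
    q=env.solve_ik(post(a,25),rot(a)); print(a,None if q is None else q.round(2))
env.reach(post(.21,75),rot(.21))
env.movel(post(.21,25),v=.12)
env.close_gripper(40)
s=env.sense();print(s["grip_width"],s["finger_force"],ti(s["tool_pos"]),s["clock"])
G("grip")
E
```

```text
0.21 [ 0.23  0.12  2.13 -0.    0.89  2.2 ]
1 [ 0.12 -0.01  2.28 -0.    0.88  1.49]
2 [-0.14  0.01  2.25 -0.    0.88  0.49]
2.95 [-0.2   0.19  2.05  0.    0.9  -0.42]
0.016681198305586047 39.3623811006546 [-82.97720213 199.48147092] 37.0083
grip F [1.22 8.39] 2.52 Mxy [ 1.07 -0.08] Mz 0.1 p [-82.99 199.47] 25.77 yaw 0.178
```

```bash
python3 - <<'E'
from clampf import *
def ang(): p=ti(env.sense()["tool_pos"]); return np.arctan2(-(p[0]+60),p[1]-85)
for a in np.linspace(.21,2.65,17)[1:]:
    env.movel(post(a,25),rot=rot(a),v=.11)
    s=env.sense(); f=np.linalg.norm(s["ft_force"]-f0); 
    if f>40: print("HIGH",a,f,ti(s["tool_pos"])); break
    if int(a*10)%4==0: print(round(a,2),round(ang(),3),f.round(1),s["grip_width"].round(4))
G("end"); print(ang(),env.sense()["clock"])
E
```

```text
Traceback (most recent call last):
AttributeError: 'float' object has no attribute 'round'
```

```bash
cat >> clampf.py <<'E'
def ang(): p=ti(env.sense()["tool_pos"]); return np.arctan2(-(p[0]+60),p[1]-85)
E
python3 - <<'E'
from clampf import *
a0=ang(); print(a0)
for a in np.linspace(a0,2.65,15)[1:]:
    env.movel(post(a,25),rot=rot(a),v=.11)
    s=env.sense(); f=np.linalg.norm(s["ft_force"]-f0)
    if f>40: print("HIGH",a,f,ti(s["tool_pos"])); break
    print(round(a,2),round(ang(),3),"%.1f %.4f"%(f,s["grip_width"]))
G("end"); print(ang(),env.sense()["clock"])
E
```

```text
0.8135042000645981
0.94 0.937 10.5 0.0170
1.08 1.069 12.4 0.0174
1.21 1.202 11.8 0.0167
1.34 1.334 11.8 0.0170
1.47 1.465 10.7 0.0167
1.6 1.597 10.2 0.0170
1.73 1.728 10.1 0.0169
1.86 1.859 10.0 0.0168
1.99 1.991 8.3 0.0168
2.13 2.126 6.0 0.0169
2.26 2.254 6.8 0.0173
2.39 2.385 7.7 0.0169
2.52 2.527 5.0 0.0170
2.65 2.658 4.5 0.0168
end F [ 1.15 -1.25] 4.82 Mxy [-0.26  0.17] Mz 0.24 p [-113.45  -16.84] 25.56 yaw -1.7126
2.6582617221935996 42.475
```

```bash
python3 - <<'E'
from clampf import *
a=2.66
while a<3.3:
    a+=.025 if ang()<2.83 else .012
    env.movel(post(a,25),rot=rot(a),v=.03); env.hold(.06)
    b=ang(); s=env.sense(); f=M.T@(s["ft_force"]-f0)[:2]; r=float(f@[np.cos(b),np.sin(b)])
    if b>2.76: print(f"{a:.3f} {b:.3f} {r:.1f}",f.round(1))
    if r>19 or s["clock"]>58: break
print(env.sense()["clock"])
E
```

```text
2.785 2.776 3.8 [-3.8  0.9]
2.810 2.801 4.9 [-5.3 -0.4]
2.835 2.826 4.7 [-4.8  0.4]
2.860 2.852 4.5 [-4.4  1. ]
2.872 2.861 4.0 [-4.   0.7]
2.884 2.874 4.9 [-4.8  0.8]
2.896 2.885 5.0 [-5.1  0.5]
2.908 2.898 4.8 [-4.8  0.3]
2.920 2.909 4.5 [-4.7 -0.2]
2.932 2.922 4.5 [-4.6 -0.3]
2.944 2.931 5.7 [-5.6  0.8]
2.956 2.934 8.7 [-8.9  0.1]
2.968 2.941 9.8 [-9.9  0.8]
2.980 2.951 11.5 [-11.6   0.3]
2.992 2.954 13.3 [-13.2   1.5]
3.004 2.962 14.9 [-14.8   1.8]
3.016 2.972 15.5 [-15.4   1.8]
3.028 2.982 16.2 [-16.2   1.7]
3.040 2.993 16.3 [-16.2   2. ]
3.052 3.003 17.8 [-17.8   1.4]
3.064 3.011 19.4 [-19.3   1.6]
50.2167
```

```bash
python3 - <<'E'
from clampf import *
p=env.sense()["tool_pos"]
env.movel(post(3.025,25),rot=rot(3.025),v=.03); G("ease"); print(ang())
env.let_go(); env.movel(post(3.015,85),v=.2)
G("free")
env.reach(np.r_[.30,-.40,.25],down(T-np.pi/2+3))
print(env.sense()["clock"])
c=env.read_camera("top"); cv2.imwrite("pics/end.png",cv2.resize(c["img"][130:270,185:325,::-1],None,fx=4.2,fy=4.2,interpolation=cv2.INTER_CUBIC))
E
```

```text
ease F [-6.42  0.96] 11.67 Mxy [0.1  0.93] Mz 0.16 p [-75.24 -28.7 ] 25.48 yaw -2.0883
3.008311598732417
free F [-0.51  0.32] 0.25 Mxy [0.01 0.02] Mz 0.02 p [-75.7  -28.58] 83.63 yaw -2.09
53.4917
```

View pics/end.png

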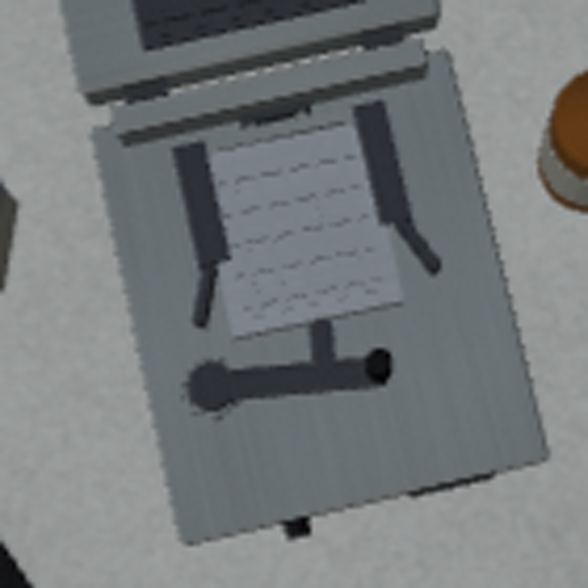

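The plate sits square between the guides, with its front edge running from (237,338) to (402,300). The nose bears on that edge at about (321,322), and the post is at (378,365). The robot is clear, so I'm handing in.

```bash
python3 -c "
from rig import env
print(env.hand_in())"
```

```text
the job is handed in; nothing more can be done
None
```

I handed the job in at about 53 s: the plate is pushed in against the sprung stop and the clamp nose presses firmly on its front edge, with the robot clear. The judged result was not shown to me, and no bystander was touched that I know of, though my last picture covered only the iron.

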